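Tuck the drip flashing under the filler's splash lap and hold it down

TASK

Pick up the aluminium drip flashing by its standing seam and slide the front edge of its wide leaf about 30 mm under the lip of the hinged steel splash lap, across the flashing's whole width and square to the lip, without lifting the lap or knocking over or shifting the bottles and the tub of corks. Finish while still gripping the seam and pressing the flashing flat and still onto the grey drain board with about 10 N, as if waiting for someone to fasten it: do not let go.

Things in the scene. Friction and masses are not known exactly. Their poses are not given: they have to be found in the camera images.
- strip: Loose aluminium flashing, 0.15-0.31 kg: flat leaf 90 (its x) x 140 (y) x 3 mm with a standing seam (upright rib) 10 mm thick (x), 120 long (y), top 43 mm above the underside. Origin on the underside below the seam's middle; leaf reaches 75 mm to +x (wide side, to be tucked), 15 mm to -x. z up. Starts flat on the counter left or right of the drain board, wide side roughly away from the robot.
- edge_left (a point): Left (+y) corner of the flashing's wide-side edge, on the underside: strip frame (75, 70, 0) mm.
- edge_right (a point): Right (-y) corner of the flashing's wide-side edge, on the underside: strip frame (75, -70, 0) mm.
- deck: Fixed grey plastic drain board on the counter, 260 (x) x 280 (y) x 12 mm thick. Origin on its underside (counter level), straight below the middle of the lap's lip; it reaches 152 mm to -x (towards the robot, open) and 108 mm to +x (under the lap). +x is the direction of tucking, square to the lip; z up.
- lap (a joint): Splash lap hinge, rad: 0 lying at rest, grows as the lip is lifted. A loose-swinging steel plate 114 mm deep, 240 wide, 3 thick, 0.25 kg, sloping down towards the robot, hinged at its far edge (deck x = 112, 44 mm above the counter) to a fixed white bottle rest (deck x 110 to 220 mm, 55 mm tall).
- lap_lip (a point): Middle of the lip's underside: at rest at deck (0, 0, 20) mm, so the gap above the drain board is 8 mm. The lip is a 6 mm round hem along deck y from -120 to +120 mm. The gap gets taller further in; nothing stands in it for the first 100 mm.
- tub: Bystander: grey open tub of corks, 110 x 140 x 50 mm, loose, on the other side of the drain board from the flashing. Origin at the centre of its underside.
- bottle_a: Bystander: empty clear glass bottle, 68 mm in diameter, 250 mm tall, standing loose at the far left. Origin at the centre of its underside.
- bottle_b: Bystander: a like glass bottle, at the far right. Origin at the centre of its underside.
Mind the look-alikes: they are no part of the job. Of the things that look like the strip, take the one that is nearest to the robot's base at the start.

How it is judged:
By the outcome, as a careful person would: the job done as asked, in the order asked, and still so for the second after the job is handed in, while the arm keeps its last pose, push and grip.
It also fails if it takes over 45 s, if anything falls off the work surface, if the arm or the gripper's body presses on something with over 40 N, if the wrist force passes 120 N, or if a joint passes its speed limit or range.

ROBOT

A 6-joint arm with a two-finger parallel gripper is mounted at the origin on the work surface. World frame = base frame: x ahead of the robot, y to its left, z up, the work surface at z = 0. Lengths are in m, angles in rad, forces in N, time in s.
With the tool pointing down it reaches from about 0.375 to 0.925 m from the base axis. Payload 5.7 kg.
Tool frame: the origin (TCP) lies on the centre line of the jaws, within the pads' length; the fingertips stand 17 mm ahead of it and the grasp point (between the pads) lies 2 mm behind it; z points along the fingers, y is the line along which they close (so a half turn about z gives the same grasp; the last joint's range is limited). The gripper opens to 88 mm and grips with 3 to 60 N. Pads are 20 mm wide; open, the fingers measure 115 mm over their backs; the gripper's body (75 mm by 178 mm) begins 61 mm behind the grasp point.
Start: joints at [1.044, 0.359, 1.51, -0, 1.272, -0.115], TCP at [0.24, 0.55, 0.24] pointing down, gripper open.
Joint ranges: [-2.97, 2.97], [-1.01, 2.36], [0.21, 2.38], [-0.96, 4.11], [0.2, 2.71], [-2.98, 2.98]. Speed limits (rad/s): [2.39, 2.39, 3.14, 3.14, 3.14, 3.14].

INTERFACE

Orientations are given as a rotation vector (axis times angle).
In Python, from bench import * gives the robot as it stands.
- The arm moves only by the shell command python3 -m pendant 'ROWS' [FORCE]. ROWS is JSON, a list of rows, each a list of 5 numbers: the closure, from -1 (fully open) to 1 (shut), then the shift along the tool's x, y, z scaled (see below), then the turn about the tool's z scaled (see below). A call has 1 to 12 rows; each row is the pose to reach, as a shift and turn from the pose commanded when the call began, along the tool's axes at that moment; what a row does not reach only later rows make up. The controller multiplies each number of a shift by 0.2 m and each number of a turn by 0.5 rad. A row lasts 1/10 s, in which the tool goes at most 50 mm and 8.59 degrees, less where a joint would pass 70% of its speed; a pose out of reach is approached as far as the arm can. A call with a number of a shift or a turn outside -1 to 1 is refused whole. A call with a gripper value outside its range is refused whole. The fingers move at their own pace and stop on an object; FORCE is the grip in N (left out, the last holds). Time passes only in rows, so rows that repeat a pose let the fingers close. It gives the time, the measured TCP pose, the force, the opening and the grip force at its end, in the units of the state.
- state(): the state, without advancing time (a new reading comes with each control period).
- camera(name): name is "scene" or "top"; returns (picture, depth): 400x640x3 uint8, red, green, blue; 400x640 float32, m along the optical axis (not along the pixel's ray), 0 where there is no reading.
- get_calibration(name): a dict with "camera_matrix" (3x3 intrinsics, pixels), "R" (3x3) and "t" (3): a world point X has camera coordinates R X + t. Camera axes: x right, y down, z forward; pixel columns grow to the right and rows downward; lengths in m; the calibration is good to about 2 mm. A picture is of the moment at which its call begins. get_calibration takes no time and is no camera call.
- job_done(): hands the job in; it is judged then, once.
The state is a dict: "time_s": time; "joint_pos": joint angles; "dq": joint speeds; "joint_efforts": joint torques, N m; "tcp_pos": TCP position; "orientation": TCP orientation; "ft_force": force on the tool from outside, world axes, zero at the start; "ft_torque": the same for the moment, N m; "opening": finger opening in m; "gripper_force": force on a finger pad.
Only numpy, scipy, OpenCV 4.12 (cv2) and the standard library are available. Lean on these libraries where they do the work, as an engineer would, in place of code of your own. Each camera call takes 0.05 s, during which the arm holds its last target. There are 200 camera calls.

## Working session

There is one attempt and no reset: what is moved stays moved. The work goes in short steps, Python scripts to look and compute and a shell command to move; the robot and the scene stay as the last step left them, time stands still between calls to the robot, and variables do not carry over. Pictures are saved under pics/ and viewed, at most 10 in all, crops included, and the job is handed in when it is done.

```bash
mkdir -p pics; ls; cat > h.py <<'E'
from bench import *
import numpy as np, cv2
def save(n):
    p,d=camera(n); c=get_calibration(n)
    return p,d,c
def world(d,c):
    K=np.array(c["camera_matrix"]);R=np.array(c["R"]);t=np.array(c["t"])
    v,u=np.mgrid[:400,:640]
    P=np.stack([(u-K[0,2])/K[0,0]*d,(v-K[1,2])/K[1,1]*d,d],-1)
    return (P-t)@R
def ray(c,uv,z):
    K=np.array(c["camera_matrix"]);R=np.array(c["R"]);t=np.array(c["t"])
    o=-R.T@t; r=(R.T@np.linalg.solve(K,np.c_[uv,np.ones(len(uv))].T)).T
    return o+r*((z-o[2])/r[:,2])[:,None]
E
python3 - <<'E'
from h import *
for n in("scene","top"):
    p,d,c=save(n); cv2.imwrite(f"pics/{n}0.png",p[:,:,::-1]); np.savez(f"{n}0.npz",p=p,d=d)
    print(n,c)
print(state())
E
```

```text
pics
scene {'camera_matrix': array([[420.95351507,   0.        , 322.71139293],
       [  0.        , 420.95351507, 197.15067386],
       [  0.        ,   0.        ,   1.        ]]), 'R': array([[ 0.5309682 ,  0.84738259,  0.00393861],
       [ 0.70133499, -0.43683689, -0.56329633],
       [-0.47560697,  0.30185472, -0.82624557]]), 't': array([-0.40805937, -0.31352235,  1.86010008])}
top {'camera_matrix': array([[393.51164467,   0.        , 321.55573022],
       [  0.        , 393.51164467, 197.90157107],
       [  0.        ,   0.        ,   1.        ]]), 'R': array([[-0.01666793, -0.99973498,  0.015879  ],
       [-0.99664392,  0.01533924, -0.08040903],
       [ 0.08014415, -0.01716596, -0.99663546]]), 't': array([0.09596625, 0.54904785, 1.27945237])}
{'time_s': 0.1, 'joint_pos': array([ 1.04393683e+00,  3.59427823e-01,  1.51133998e+00,  1.38742461e-05,
        1.27251591e+00, -1.15100601e-01]), 'dq': array([ 0.00020946,  0.00092884, -0.00259447,  0.00210964,  0.00162969,
       -0.00140061]), 'joint_efforts': array([ 1.78193117e-03, -5.16358709e+01, -2.71410316e+01,  6.78613549e-02,
        2.76618818e-02, -6.80749008e-05]), 'tcp_pos': array([0.23982642, 0.54931752, 0.23889071]), 'orientation': array([-6.42124306e-01, -3.07471031e+00,  2.51362333e-03]), 'ft_force': array([ 0.12989056, -0.11385728,  0.91933861]), 'ft_torque': array([-0.01473469, -0.06386424,  0.01783207]), 'gripper_force': 0.0, 'opening': 0.08779840943102321}
```

View pics/scene0.png

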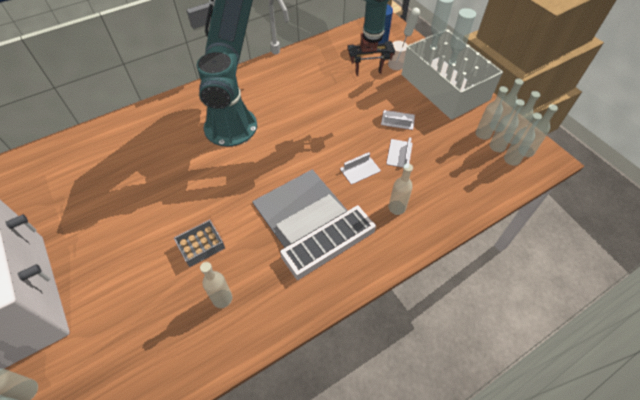

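View pics/top0.png

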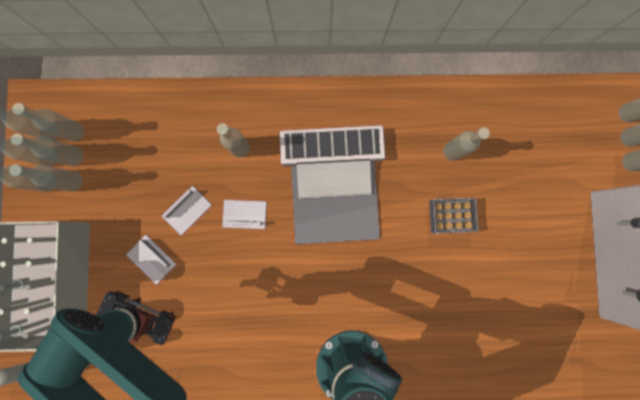

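The top view shows three flashing-like pieces: (244,213), (186,210) and (151,258). The base projects to about (351,367), so (244,213) is nearest. The drain board is at (336,215), the lap at (335,180) and the tub at (454,215). Next I'll measure them.

```bash
python3 - <<'E'
from h import *
t=np.load("top0.npz");c=get_calibration("top");W=world(t["d"],c);p=t["p"]
hsv=cv2.cvtColor(p,cv2.COLOR_RGB2HSV)
grey=(hsv[...,1]<70).astype(np.uint8)
def comp(win,z0,z1,extra=None):
    m=np.zeros((400,640),np.uint8);y0,y1,x0,x1=win
    m[y0:y1,x0:x1]=1
    m&=grey&(W[...,2]>z0)&(W[...,2]<z1)
    return m
# strip
m=comp((190,240,215,275),-.01,.06)
pts=np.argwhere(m)[:,::-1]
print("strip n",len(pts)); r=cv2.minAreaRect(pts.astype(np.float32)); print(r)
b=cv2.boxPoints(r); print(ray(c,b,.003).round(4))
print("z pct",np.percentile(W[m>0][:,2],[1,10,50,90,99]).round(4))
s=(m>0)&(W[...,2]>.025); print("seam pts",s.sum(), W[s].mean(0), W[s].min(0),W[s].max(0))
m=comp((205,245,285,390),-.0,.03); pts=np.argwhere(m)[:,::-1]
r=cv2.minAreaRect(pts.astype(np.float32)); print("deck",r,ray(c,cv2.boxPoints(r),.012).round(4))
a=cv2.resize(p[150:255,210:390],None,fx=4.4,fy=4.4,interpolation=cv2.INTER_CUBIC);cv2.imwrite("pics/z1.png",a[:,:,::-1])
print(W[170:245:6,336].round(3))
E
```

```text
strip n 1182
((244.03750610351562, 214.06149291992188), (43.245418548583984, 27.697853088378906), 2.2906100749969482)
[[0.4601 0.4193 0.003 ]
 [0.5522 0.416  0.003 ]
 [0.5442 0.2721 0.003 ]
 [0.452  0.2762 0.003 ]]
z pct [-0.0024  0.0009  0.0045  0.0129  0.0471]
seam pts 116 [0.47330885 0.3459328  0.04382216] [0.46743442 0.28748812 0.03115416] [0.47902844 0.40659785 0.05112615]
deck ((336.4999694824219, 224.0), (84.99998474121094, 37.99999237060547), 0.0) [[ 0.4036  0.1803  0.012 ]
 [ 0.529   0.1789  0.012 ]
 [ 0.5246 -0.104   0.012 ]
 [ 0.3988 -0.1005  0.012 ]]
[[0.639 0.039 0.045]
 [0.62  0.039 0.04 ]
 [0.601 0.039 0.033]
 [0.581 0.039 0.034]
 [0.562 0.039 0.027]
 [0.544 0.039 0.012]
 [0.523 0.04  0.016]
 [0.503 0.04  0.015]
 [0.484 0.04  0.012]
 [0.464 0.041 0.013]
 [0.444 0.041 0.018]
 [0.424 0.041 0.012]
 [0.404 0.042 0.008]]
```

View pics/z1.png

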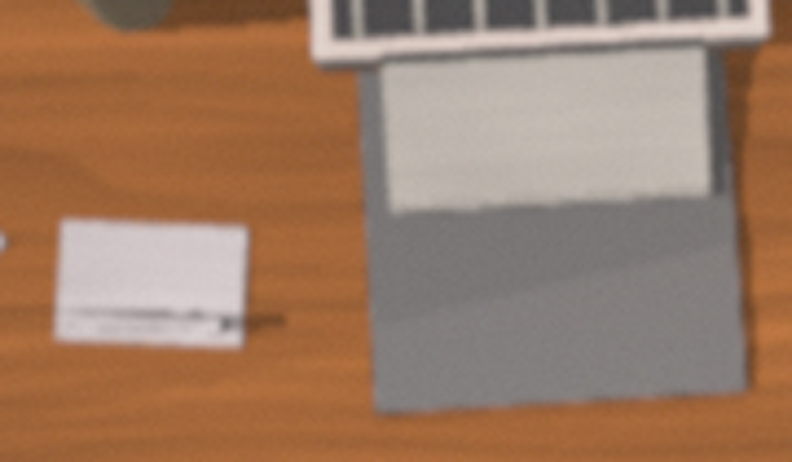

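The zoom shows the strip with its seam along the near side, corners at about (60,218), (247,226), (243,347) and (53,341) in the crop. The lip runs from (388,212) to (712,195) and the deck front edge from (375,410) to (747,388). I'll fit these edges at subpixel level.

```bash
cat >> h.py <<'E'
def edge(img,c,a,b,z,half=4,inset=.1):
    """subpixel line fit near a->b (pixels); returns two world end points"""
    g=cv2.GaussianBlur(img.astype(np.float32),(0,0),.7)
    a=np.array(a,float);b=np.array(b,float);d=b-a;L=np.hypot(*d);d/=L;n=np.array([-d[1],d[0]])
    s=np.arange(-half,half+.01,.1);P=[]
    for k in np.linspace(inset,1-inset,40):
        q=(a+k*L*d+s[:,None]*n).astype(np.float32)
        pr=cv2.remap(g,q[:,0].copy(),q[:,1].copy(),cv2.INTER_CUBIC).reshape(len(s),-1)
        gr=np.abs(np.gradient(pr,axis=0)).sum(1); i=gr.argmax()
        P.append(q[i])
    P=np.array(P); vx,vy,x,y=cv2.fitLine(P,cv2.DIST_HUBER,0,.01,.01).ravel()
    f=np.array([vx,vy]);o=np.array([x,y]); E=np.array([o+f*((a-o)@f),o+f*((b-o)@f)])
    r=np.abs((P-o)@np.array([-vy,vx]))
    return ray(c,E,z),np.median(r)
E
python3 - <<'E'
from h import *
t=np.load("top0.npz");c=get_calibration("top");p=t["p"]
f=lambda x,y:(x/4.4+210-.4,y/4.4+150-.4)
for n,a,b,z in [("strip far",(60,218),(247,226),.003),("strip near",(53,341),(243,347),.003),("strip L",(60,218),(53,341),.003),("strip R",(247,226),(243,347),.003),
 ("deck front",(375,410),(747,388),.012),("deck L",(368,215),(375,410),.012),("deck R",(733,215),(747,388),.012),("lip",(388,212),(712,195),.023),("lapL",(382,65),(388,200),.035),("lapR",(708,50),(712,185),.035),("rest front",(320,63),(765,40),.055)]:
    E,r=edge(p,c,f(*a),f(*b),z); d=E[1]-E[0]
    print(n,E[:,:2].round(4).tolist(),"res%.2f"%r,"ang %.2f"%np.degrees(np.arctan2(d[1],d[0])))
# scene cam: project predicted seam top
E
```

```text
strip far [[0.5525, 0.4151], [0.5438, 0.2736]] res0.26 ang -93.53
strip near [[0.4604, 0.4201], [0.4519, 0.2772]] res0.26 ang -93.42
strip L [[0.5528, 0.4146], [0.4598, 0.4194]] res0.20 ang 177.03
strip R [[0.5446, 0.2759], [0.453, 0.2765]] res0.05 ang 179.58
deck front [[0.4014, 0.1774], [0.4135, -0.1023]] res0.24 ang -87.52
deck L [[0.5507, 0.184], [0.4042, 0.1785]] res0.16 ang -177.86
deck R [[0.5467, -0.0969], [0.4159, -0.1021]] res0.18 ang -177.71
lip [[0.5522, 0.1656], [0.5625, -0.0781]] res0.23 ang -87.59
lapL [[0.6612, 0.1701], [0.56, 0.164]] res0.25 ang -176.53
lapR [[0.6692, -0.0732], [0.5675, -0.076]] res0.22 ang -178.43
rest front [[0.6654, 0.2131], [0.678, -0.1157]] res0.25 ang -87.81
```

Deck: yaw +2.3°, origin about (.559,.044). Strip: yaw −3.4°, origin about (.472,.348). I'll write a small calculator and start the approach at height.

```bash
cat > go.py <<'E'
# python3 go.py x y z yawdeg : units left to target (tool y at world yaw, mod 180), from measured pose
import sys;from h import *
from scipy.spatial.transform import Rotation as Ro
s=state();R=Ro.from_rotvec(s["orientation"]).as_matrix()
if len(sys.argv)>1:
    T=list(map(float,sys.argv[1:5]))
    d=R.T@(np.array(T[:3])-s["tcp_pos"]); y=np.degrees(np.arctan2(R[1,1],R[0,1]))
    w=(T[3]-y+90)%180-90
    print("shift units",(d/.2).round(3),"turn units",round(-np.radians(w)/.5,3))
print("t",s["time_s"],"tcp",s["tcp_pos"].round(4),"tooly yaw %.2f"%np.degrees(np.arctan2(R[1,1],R[0,1])),"tilt",R[:2,2].round(3),"F",s["ft_force"].round(2),"M",s["ft_torque"].round(2),"open",round(s["opening"],4),"g",round(s["gripper_force"],1),"j6",s["joint_pos"][5].round(2))
E
python3 go.py .4723 .3483 .2 -3.4
python3 -m pendant '[[-1,-0.15,-0.05,0,0.2],[-1,-0.3,-0.1,0,0.4],[-1,-0.45,-0.15,0,0.6],[-1,-0.6,-0.19,0,0.8],[-1,-0.73,-0.23,0,1],[-1,-0.73,-0.23,0,1],[-1,-0.73,-0.23,0,1]]'
python3 go.py .4723 .3483 .2 -3.4
```

```text
shift units [-1.468 -0.456  0.195] turn units 2.437
t 0.1 tcp [0.2398 0.5493 0.2389] tooly yaw 66.41 tilt [-0.001 -0.001] F [ 0.13 -0.11  0.92] M [-0.01 -0.06  0.02] open 0.0878 g 0.0 j6 -0.12
time_s: 0.8
tcp_pos: [0.3554, 0.449, 0.2393]
orientation: [-1.382, -2.82, 0.001]
ft_force: [-0.5, 1.0, 0.5]
opening: 0.0877
gripper_force: 0.0
shift units [-0.756  0.154  0.196] turn units 1.437
t 0.8 tcp [0.3554 0.449  0.2393] tooly yaw 37.77 tilt [-0.001 -0.   ] F [-0.47  0.97  0.47] M [-0.02  0.05 -0.06] open 0.0877 g 0.0 j6 0.12
```

```bash

python3 -m pendant '[[-1,-0.2,0.04,0,0.25],[-1,-0.4,0.08,0,0.5],[-1,-0.6,0.12,0,0.75],[-1,-0.756,0.154,0,1],[-1,-0.756,0.154,0,1],[-1,-0.756,0.154,0,1]]' >/dev/null
python3 -m pendant '[[-1,0,0,0.1,0.25],[-1,0,0,0.2,0.437],[-1,0,0,0.2,0.437],[-1,0,0,0.2,0.437]]'
python3 go.py .4723 .3483 .025 -3.4
python3 - <<'E'
from h import *
for n in("scene","top"):
    p,d,c=save(n);np.savez(f"{n}1.npz",p=p,d=d)
    K=c["camera_matrix"]
    q=c["R"]@[.4723,.3483,.04]+c["t"];u,v=(K@q/q[2])[:2].astype(int);print(n,u,v)
    if n=="scene":
        a=cv2.resize(p[v-40:v+40,u-60:u+60],None,fx=6,fy=6,interpolation=cv2.INTER_CUBIC);cv2.imwrite("pics/s1.png",a[:,:,::-1])
E
```

```text
time_s: 1.8
tcp_pos: [0.4711, 0.3496, 0.1996]
orientation: [-2.28, -2.16, 0.002]
ft_force: [-0.4, 0.0, 0.4]
opening: 0.088
gripper_force: 0.0
shift units [-0.006  0.008  0.873] turn units 0.011
t 1.8 tcp [0.4711 0.3496 0.1996] tooly yaw -3.09 tilt [-0.001 -0.   ] F [-0.41  0.04  0.41] M [-0.07  0.08 -0.01] open 0.088 g 0.0 j6 0.57
scene 356 158
top 241 222
```

View pics/s1.png

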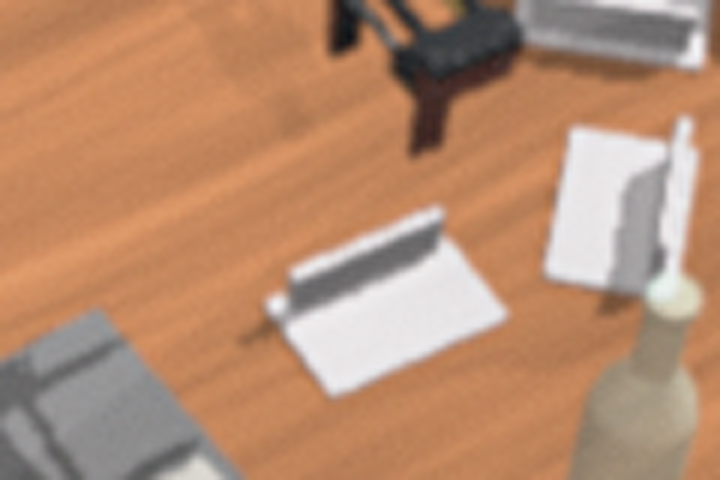

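The predicted seam middle matches the view: the seam top runs (288,270)–(440,208) and the crop centre is (360,240). Descending.

```bash

python3 -m pendant '[[-1,0,0,0.2,0.01],[-1,0,0.008,0.4,0.01],[-1,0,0.008,0.6,0.01],[-1,0,0.008,0.75,0.01],[-1,0,0.008,0.83,0.01],[-1,0,0.008,0.87,0.01],[-1,0,0.008,0.87,0.01],[-1,0,0.008,0.87,0.01]]' 
python3 -m pendant '[[0,0,0,0,0],[0.4,0,0,0,0],[0.6,0,0,0,0],[0.8,0,0,0,0],[1,0,0,0,0],[1,0,0,0,0],[1,0,0,0,0],[1,0,0,0,0],[1,0,0,0,0],[1,0,0,0,0]]' 40
python3 go.py
```

```text
time_s: 2.7
tcp_pos: [0.4749, 0.3491, 0.0268]
orientation: [2.291, 2.149, 0.003]
ft_force: [-0.5, -0.1, 0.8]
opening: 0.0879
gripper_force: 0.0
time_s: 3.7
tcp_pos: [0.4737, 0.3484, 0.0256]
orientation: [-2.292, -2.148, 0.001]
ft_force: [-2.2, -0.4, 1.6]
opening: 0.0114
gripper_force: 0.9
t 3.7 tcp [0.4737 0.3484 0.0256] tooly yaw -3.71 tilt [-0.001 -0.   ] F [-2.24 -0.37  1.61] M [0.01 0.4  0.08] open 0.0114 g 0.9 j6 0.58
```

```bash

python3 -m pendant '[[1,0,0,0,0],[1,0,0,0,0],[1,0,0,0,0],[1,0,0,0,0],[1,0,0,-0.05,0],[1,0,0,-0.15,0],[1,0,0,-0.25,0],[1,0,0,-0.35,0],[1,0,0,-0.4,0],[1,0,0,-0.4,0]]' 40
python3 go.py .464 .040 .105 2.3
```

```text
time_s: 4.7
tcp_pos: [0.4753, 0.349, 0.1074]
orientation: [2.291, 2.148, 0.005]
ft_force: [1.1, -0.3, -1.7]
opening: 0.0097
gripper_force: 40.0
shift units [-1.546  0.043  0.009] turn units -0.209
t 4.7 tcp [0.4753 0.349  0.1074] tooly yaw -3.70 tilt [0.003 0.002] F [ 1.11 -0.34 -1.65] M [0.   0.11 0.  ] open 0.0097 g 40.0 j6 0.58
```

```bash

python3 -m pendant '[[1,-0.1,0,0,-0.03],[1,-0.25,0.01,0,-0.08],[1,-0.4,0.015,0,-0.12],[1,-0.55,0.02,0,-0.16],[1,-0.7,0.02,0,-0.2],[1,-0.8,0.02,0,-0.209],[1,-0.8,0.02,0,-0.209]]' >/dev/null
python3 -m pendant '[[1,-0.15,0,0,0],[1,-0.3,0.01,0,0],[1,-0.45,0.015,0,0],[1,-0.6,0.02,0,0],[1,-0.7,0.02,0,0],[1,-0.746,0.02,0,0],[1,-0.746,0.02,0,0],[1,-0.746,0.02,0,0]]' 
python3 go.py .464 .040 .045 2.3
```

```text
time_s: 6.2
tcp_pos: [0.4776, 0.0404, 0.1054]
orientation: [-2.176, -2.265, 0.0]
ft_force: [0.9, -0.5, -1.7]
opening: 0.0096
gripper_force: 40.0
shift units [ 0.    -0.068  0.302] turn units -0.001
t 6.2 tcp [0.4776 0.0404 0.1054] tooly yaw 2.28 tilt [-0.  0.] F [ 0.86 -0.47 -1.65] M [-0.01  0.09  0.06] open 0.0096 g 40.0 j6 -0.1
```

```bash

python3 -m pendant '[[1,0,-0.05,0,0],[1,0,-0.08,0.08,0],[1,0,-0.08,0.18,0],[1,0,-0.08,0.26,0],[1,0,-0.08,0.3,0],[1,0,-0.08,0.3,0],[1,0,-0.08,0.3,0]]' 
python3 go.py .464 .040 .0376 2.3
python3 - <<'E'
from h import *
p,d,c=save("top");np.savez("top2.npz",p=p,d=d)
a=cv2.resize(p[150:255,270:400],None,fx=5,fy=5,interpolation=cv2.INTER_CUBIC)
p,d,c=save("scene");np.savez("scene2.npz",p=p,d=d)
b=cv2.resize(p[165:265,240:390],None,fx=5,fy=5,interpolation=cv2.INTER_CUBIC)
cv2.imwrite("pics/t2.png",a[:,:,::-1]);cv2.imwrite("pics/s2.png",b[:,:,::-1])
E
```

```text
time_s: 6.9
tcp_pos: [0.4617, 0.0393, 0.046]
orientation: [2.176, 2.266, -0.0]
ft_force: [0.1, 0.9, -1.9]
opening: 0.0099
gripper_force: 40.0
shift units [0.003 0.012 0.042] turn units 0.001
t 6.9 tcp [0.4617 0.0393 0.046 ] tooly yaw 2.32 tilt [-0. -0.] F [ 0.06  0.93 -1.87] M [-0.07  0.08 -0.02] open 0.0099 g 40.0 j6 -0.1
```

View pics/t2.png

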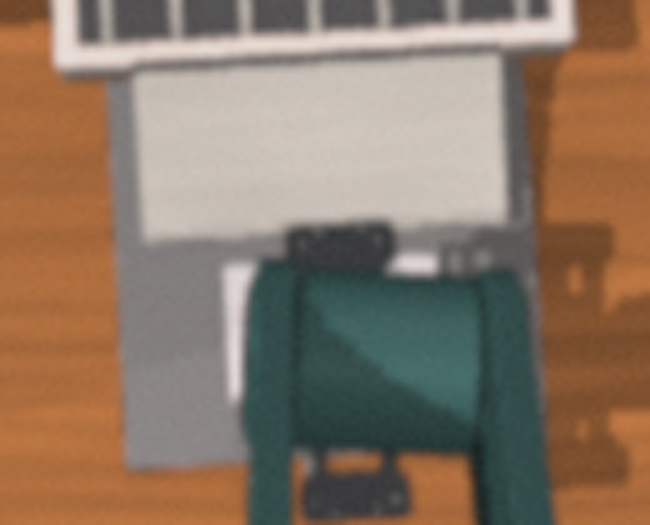

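View pics/s2.png

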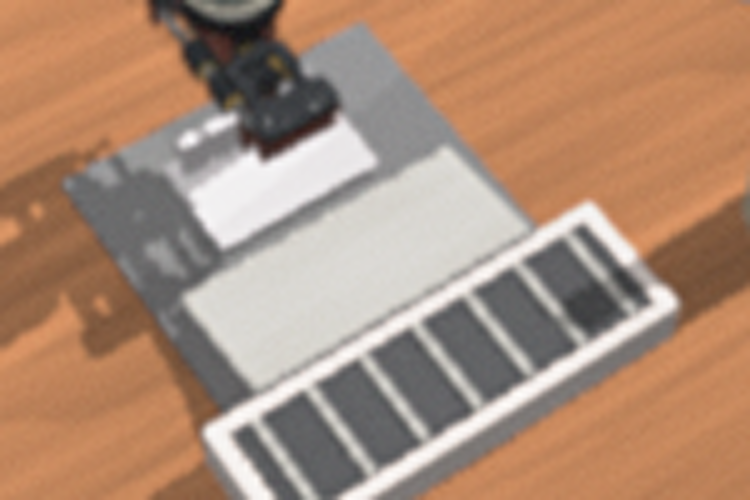

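In the scene view the strip's front edge runs (225,250)–(380,160) and the lip (183,298)–(447,147), roughly parallel. In the top view the gripper hides most of the strip; its front edge shows at (222–250,264) and (395–438,254). I'll measure both.

```bash
cat > m.py <<'E'
import sys;from h import *
t=np.load(sys.argv[1]);c=get_calibration("scene");z=float(sys.argv[2]);p=t["p"]
f=lambda x,y:(x/5+240-.4,y/5+165-.4)
def pr(n,a,b,z,h=3):
    E,r=edge(p,c,f(*a),f(*b),z,h,.12); d=E[1]-E[0]
    print(n,E[:,:2].round(4).tolist(),"res%.2f"%r,"ang %.2f"%np.degrees(np.arctan2(d[1],d[0])));return E
A=pr("front",(225,250),(380,160),z)
B=pr("lip",(183,298),(447,147),.023)
pr("right",(185,195),(220,250),z); pr("deckR",(75,185),(180,335),.012);pr("deckL",(365,25),(440,135),.012);pr("deckfront",(230,90),(360,25),.012,2)
w=np.array([.0401,-.9992]);u=np.array([.9992,.0401])
print("front ahead of lip edge (mm), L/R:", ((A[:,:2]-B[:,:2].mean(0))@u*1000).round(1))
E
python3 m.py scene2.npz .0236
python3 - <<'E'
from h import *
t=np.load("top2.npz");c=get_calibration("top");f=lambda x,y:(x/5+270-.4,y/5+150-.4)
for n,a,b in[("fl",(225,265),(250,263)),("fr",(398,256),(438,253)),("left",(224,272),(233,395))]:
    E,r=edge(t["p"],c,f(*a),f(*b),.0236,3);print(n,E.round(4).tolist(),round(float(r),2))
E,r=edge(t["p"],c,f(145,240),f(285,233),.023,3);print("lip",E.round(4).tolist())
E
```

```text
front [[0.5413, -0.0266], [0.5351, 0.1143]] res0.20 ang 92.55
lip [[0.5581, -0.0729], [0.5487, 0.1653]] res0.31 ang 92.26
right [[0.4834, -0.0299], [0.5405, -0.0303]] res0.29 ang -0.50
deckR [[0.4249, -0.1025], [0.5836, -0.0951]] res0.23 ang 2.65
deckL [[0.4073, 0.1789], [0.5293, 0.1825]] res0.24 ang 1.69
deckfront [[0.4108, 0.0522], [0.4004, 0.1747]] res0.41 ang 94.87
front ahead of lip edge (mm), L/R: [-14.9 -15.5]
fl [[0.5365, 0.1104, 0.0236], [0.537, 0.0939, 0.0236]] 0.09
fr [[0.5444, -0.0072, 0.0236], [0.5328, -0.0252, 0.0236]] 0.91
left [[0.531, 0.1041, 0.0236], [0.4502, 0.0983, 0.0236]] 0.44
lip [[0.553, 0.1629, 0.023], [0.5561, 0.0704, 0.023]]
```

Square to the lip within 0.3°, with the front edge about 20 mm before the lip's middle, so it needs about +50 mm. Lowering to light contact.

```bash

python3 -m pendant '[[1,0,0,0.015,0],[1,0,0,0.025,0],[1,0,0,0.032,0],[1,0,0,0.036,0],[1,0,0,0.038,0],[1,0,0,0.038,0],[1,0,0,0.038,0]]'; python3 go.py
python3 -m pendant '[[1,0,0,0.004,0],[1,0,0,0.008,0],[1,0,0,0.008,0],[1,0,0,0.008,0]]'
python3 go.py .5117 .0413 .0376 2.3
```

```text
time_s: 7.7
tcp_pos: [0.4617, 0.0389, 0.0381]
orientation: [2.177, 2.265, -0.0]
ft_force: [-0.2, -0.1, -2.4]
opening: 0.0098
gripper_force: 40.0
t 7.7 tcp [0.4617 0.0389 0.0381] tooly yaw 2.29 tilt [-0. -0.] F [-0.21 -0.12 -2.4 ] M [-0.09  0.07  0.01] open 0.0098 g 40.0 j6 -0.1
time_s: 8.1
tcp_pos: [0.4618, 0.0389, 0.0375]
orientation: [2.176, 2.265, 0.0]
ft_force: [-3.2, 0.3, 14.4]
opening: 0.0099
gripper_force: 40.0
shift units [ 0.002  0.25  -0.   ] turn units -0.0
t 8.1 tcp [0.4618 0.0389 0.0375] tooly yaw 2.30 tilt [ 0.001 -0.   ] F [-3.23  0.32 14.38] M [-0.02  0.72 -0.09] open 0.0099 g 40.0 j6 -0.1
```

```bash

python3 -m pendant '[[1,0,0,-0.006,0],[1,0,0.01,-0.006,0],[1,0,0.03,-0.006,0],[1,0,0.05,-0.006,0],[1,0,0.07,-0.006,0],[1,0,0.09,-0.006,0],[1,0,0.11,-0.006,0],[1,0,0.12,-0.006,0],[1,0,0.12,-0.006,0]]'
python3 go.py .5117 .0413 .0376 2.3
```

```text
time_s: 9.0
tcp_pos: [0.4863, 0.0399, 0.0376]
orientation: [2.176, 2.265, 0.0]
ft_force: [0.2, -1.0, -1.9]
opening: 0.01
gripper_force: 40.0
shift units [0.002 0.127 0.   ] turn units -0.0
t 9.0 tcp [0.4863 0.0399 0.0376] tooly yaw 2.29 tilt [ 0.001 -0.   ] F [ 0.18 -0.97 -1.86] M [-0.1   0.07  0.04] open 0.01 g 40.0 j6 -0.1
```

```bash

python3 -m pendant '[[1,0,0.015,0,0],[1,0,0.035,0,0],[1,0,0.055,0,0],[1,0,0.075,0,0],[1,0,0.095,0,0],[1,0,0.115,0,0],[1,0,0.127,0,0],[1,0.002,0.127,0,0],[1,0.002,0.127,0,0]]'
python3 go.py .5117 .0413 .0376 2.3
python3 - <<'E'
from h import *
p,d,c=save("top");np.savez("top3.npz",p=p,d=d)
a=cv2.resize(p[150:255,270:400],None,fx=5,fy=5,interpolation=cv2.INTER_CUBIC)
p,d,c=save("scene");np.savez("scene3.npz",p=p,d=d)
b=cv2.resize(p[165:265,240:390],None,fx=5,fy=5,interpolation=cv2.INTER_CUBIC)
cv2.imwrite("pics/s3.png",b[:,:,::-1])
E
python3 m.py scene3.npz .0156 | grep lip
```

```text
time_s: 9.9
tcp_pos: [0.5109, 0.0414, 0.0376]
orientation: [-2.176, -2.265, 0.0]
ft_force: [0.1, 0.4, -1.4]
opening: 0.0097
gripper_force: 40.0
shift units [-0.001  0.004 -0.   ] turn units -0.0
t 9.9 tcp [0.5109 0.0414 0.0376] tooly yaw 2.30 tilt [-0. -0.] F [ 0.07  0.43 -1.43] M [-0.09  0.07  0.02] open 0.0097 g 40.0 j6 -0.09
lip [[0.5637, -0.0731], [0.5344, 0.1661]] res0.60 ang 96.99
front ahead of lip edge (mm), L/R: [-30.3  -1. ]
```

View pics/s3.png

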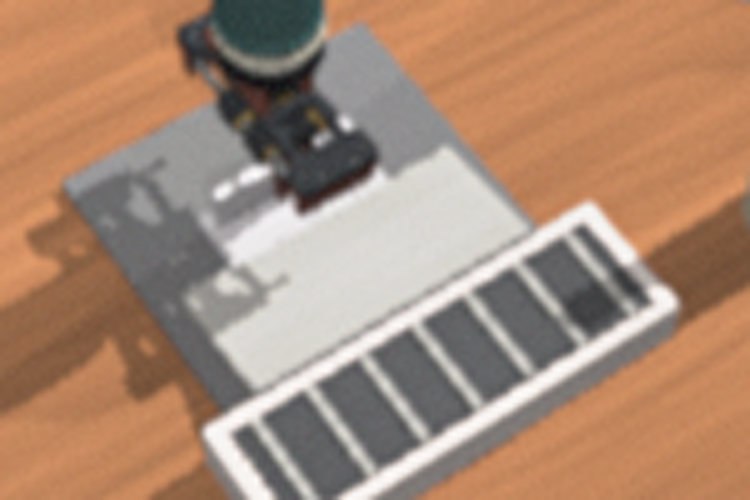

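The front edge is under the lip across its full width, the lap lies at rest, and the wrist force is just the strip's weight. Now pressing gently.

```bash

python3 -m pendant '[[1,0,0,0.002,0],[1,0,0,0.004,0],[1,0,0,0.004,0],[1,0,0,0.004,0]]' >/dev/null; python3 go.py .5117 .0413 .0376 2.3
```

```text
shift units [-0.     0.005 -0.   ] turn units -0.0
t 10.4 tcp [0.5108 0.0414 0.0376] tooly yaw 2.29 tilt [-0. -0.] F [-1.58  0.79  7.36] M [-0.04  0.46 -0.  ] open 0.0099 g 40.0 j6 -0.09
```

```bash

python3 -m pendant '[[1,0,0,0.0008,0],[1,0,0,0.0008,0],[1,0,0,0.0008,0],[1,0,0,0.0008,0],[1,0,0,0.0008,0],[1,0,0,0.0008,0]]' >/dev/null; python3 go.py
python3 - <<'E'
from h import *
t0=np.load("top0.npz")["p"].astype(int);p,d,c=save("top");np.savez("top4.npz",p=p,d=d)
D=np.abs(p.astype(int)-t0).sum(2)
for n,(y0,y1,x0,x1) in dict(bottle_a=(120,160,215,252),bottle_b=(125,165,440,492),tub=(195,238,425,482),lap=(162,190,298,374)).items(): print(n,(D[y0:y1,x0:x1]>60).mean().round(3))
f=lambda x,y:(x/5+270-.4,y/5+150-.4)
E,r=edge(p,c,f(145,240),f(285,233),.023,3);print("lip",E.round(4).tolist(),r)
print(state()["ft_force"])
E
```

```text
t 11.0 tcp [0.5108 0.0413 0.0375] tooly yaw 2.30 tilt [-0. -0.] F [-1.84  0.71  9.5 ] M [-0.06  0.5  -0.01] open 0.0099 g 40.0 j6 -0.09
bottle_a 0.0
bottle_b 0.0
tub 0.484
lap 0.252
lip [[0.5554, 0.1627, 0.023], [0.55, 0.0708, 0.023]] 0.2778706
[-1.93857451  0.26077832  8.74311973]
```

Forces look good. The tub and lap differences may only be shadow, so I'll check.

```bash
python3 - <<'E'
from h import *
p=np.load("top4.npz")["p"];q=np.load("top0.npz")["p"]
a=np.hstack([cv2.resize(i[120:250,270:500],None,fx=1.7*1,fy=1.7,interpolation=cv2.INTER_CUBIC) for i in(q,p)])
cv2.imwrite("pics/cmp.png",a[:,:,::-1])
E
```

```text
(no output)
```

View pics/cmp.png

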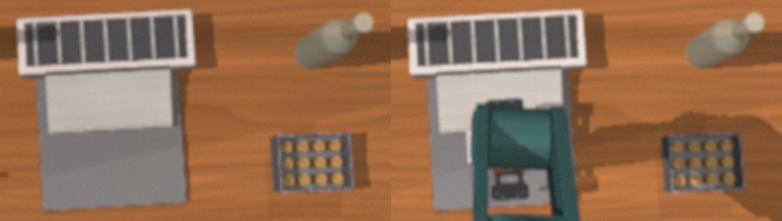

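The tub sits in the same place before (313,162) and after (704,162, which is 313 plus the 391 px offset). It is only shaded by the arm. The bottle and lap are unchanged, so I'm handing in.

```bash
python3 -c "
from bench import *
print(state()['ft_force'],job_done())"
```

```text
the job is handed in; nothing more can be done
[-1.93857451  0.26077832  8.74311973] None
```

Handed in at about 11 s: the flashing is tucked an estimated 28–31 mm under the lip (from the measured slide) and was within 0.3° of square before it, still gripped at 40 N and pressed flat with about 10 N, and the pictures show the lap, bottles and tub where they were.

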